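# Restock the miniature studio's sales display

## Task

Restock the sales display on the studio desk. Move every painted plaque from the drying rack to the stepped stand: each upright in a groove, fully down, centred on its step with its picture to the front, one to a step, filled from the lowest front step backwards without a gap. Lay every boxed card set flat and lengthwise on the sloped tray, side by side, and slide each one down until it rests squarely against the end stop; leave the painter's other things on the desk where they are.

Things in the scene. Friction and masses are not known exactly. Their poses are not given: they have to be found in the camera images.
- rack: Fixed pale-wood drying rack: plank 250 x 84 x 18 mm with six pairs of upright dowels 18 mm thick (tops 63 mm above the desk) making five places in line, 46 mm apart, 28 mm wide between dowels. Origin: centre of its underside, on the desk; x along the line of places, y across. Four or five plaques stand in it at the start.
- stand: Fixed dark-wood display stand: five steps, 230 mm long (x), 90 wide (y), step 1 lowest, at its front (+x). Origin: under its centre, on the desk; z up. Step tops 30, 45, 60, 75, 90 mm up. Along each step, in y, runs a groove 25 mm wide, 14 deep, open at both ends, its floor's middle at y = 0 and, for steps 1 to 5, x = 92, 46, 0, -46, -92 and z = 16, 31, 46, 61, 76 mm.
- plaque1_center (a point): Centre of a painted plaque: a wooden block 20 mm thick (x), 64 mm wide (y), 100 mm tall (z up; this point is 50 mm above its underside), 0.1 kg, standing on the plank of the rack. All plaques are alike. Absent in some starts.
- plaque1_face (a point): Centre of the picture side of plaque1, 10 mm from its centre along its +x; the picture looks along +x, the back is bare wood.
- plaque2_center (a point): Centre of a painted plaque: a wooden block 20 mm thick (x), 64 mm wide (y), 100 mm tall (z up; this point is 50 mm above its underside), 0.1 kg, standing on the plank of the rack. All plaques are alike. Absent in some starts.
- plaque2_face (a point): Centre of the picture side of plaque2, 10 mm from its centre along its +x; the picture looks along +x, the back is bare wood.
- plaque3_center (a point): Centre of a painted plaque: a wooden block 20 mm thick (x), 64 mm wide (y), 100 mm tall (z up; this point is 50 mm above its underside), 0.1 kg, standing on the plank of the rack. All plaques are alike. Absent in some starts.
- plaque3_face (a point): Centre of the picture side of plaque3, 10 mm from its centre along its +x; the picture looks along +x, the back is bare wood.
- plaque4_center (a point): Centre of a painted plaque: a wooden block 20 mm thick (x), 64 mm wide (y), 100 mm tall (z up; this point is 50 mm above its underside), 0.1 kg, standing on the plank of the rack. All plaques are alike. Absent in some starts.
- plaque4_face (a point): Centre of the picture side of plaque4, 10 mm from its centre along its +x; the picture looks along +x, the back is bare wood.
- plaque5_center (a point): Centre of a painted plaque: a wooden block 20 mm thick (x), 64 mm wide (y), 100 mm tall (z up; this point is 50 mm above its underside), 0.1 kg, standing on the plank of the rack. All plaques are alike. Absent in some starts.
- plaque5_face (a point): Centre of the picture side of plaque5, 10 mm from its centre along its +x; the picture looks along +x, the back is bare wood.
- cards1_center (a point): Centre of a boxed card set: a closed stiff carton 84 mm long (x), 54 mm wide (y), 36 mm thick (z), 0.15 kg, lying flat on the desk at the start (centre 18 mm above it). All are alike. Absent in some starts.
- cards2_center (a point): Centre of a boxed card set: a closed stiff carton 84 mm long (x), 54 mm wide (y), 36 mm thick (z), 0.15 kg, lying flat on the desk at the start (centre 18 mm above it). All are alike. Absent in some starts.
- cards3_center (a point): Centre of a boxed card set: a closed stiff carton 84 mm long (x), 54 mm wide (y), 36 mm thick (z), 0.15 kg, lying flat on the desk at the start (centre 18 mm above it). All are alike. Absent in some starts.
- tray_bed: Bed of the fixed plywood sales tray, sloping 18 deg down away from the robot to an end stop 26 mm high. Origin: on the bed at the stop's foot, mid-width, 16 mm above the desk; x down the slope, y across, z square to the bed. Bed from x = -200 (78 mm up) to 0 mm, 234 wide between rims 12 high. Carton at the stop: centre x = -42, z = 18. Friction varies: cartons may not slide by themselves.
- bowl: Bystander, not part of the job. White porcelain bowl, 124 mm across, 45 mm tall; origin under its centre.
- gouache: Bystander, not part of the job. Paint jar with red cap, 60 mm across, 58 mm tall; origin under its centre.
- dropper: Bystander, not part of the job. Glass jar with white cap, 52 mm across, 75 mm tall; origin under its centre.
- brush: Bystander, not part of the job. Thin paint brush 180 mm long, lying on the desk; origin under its middle.
- magnifier: Bystander, not part of the job. Black round magnifier 100 mm across with a 100 mm handle, lying; origin under the lens.
- palette: Bystander, not part of the job. White paint palette with twelve wells, 90 x 240 x 28 mm; origin under its centre.

How it is judged:
At the end, for the whole second after the job is handed in: Plaques in grooves: upright within 5 deg, under 5 mm off the floor, within 15 mm of mid-step, square within 10 deg, picture to the front, the four front steps taken. Cartons flat on the bed, lengthwise within 8 deg, ends within 5 mm of the stop. All at rest (angle between each of plaque1_center, plaque2_center, plaque3_center, plaque4_center, plaque5_center's own z axis and vertical below 0.09 rad and angle between the x axis of each of plaque1_center, plaque2_center, plaque3_center, plaque4_center, plaque5_center and the x axis of stand, either way round below 0.17 rad and linear speed of each of plaque1, plaque2, plaque3, plaque4, plaque5, cards1, cards2, cards3 below 0.02 m/s and ((x of plaque1_face in the frame of stand between 0.097 and 0.107 m and y of plaque1_center in the frame of stand between -0.015 and 0.015 m and z of plaque1_center in the frame of stand between 0.061 and 0.07 m) or (x of plaque1_face in the frame of stand between 0.051 and 0.061 m and y of plaque1_center in the frame of stand between -0.015 and 0.015 m and z of plaque1_center in the frame of stand between 0.076 and 0.085 m) or (x of plaque1_face in the frame of stand between 0.005 and 0.015 m and y of plaque1_center in the frame of stand between -0.015 and 0.015 m and z of plaque1_center in the frame of stand between 0.091 and 0.1 m) or (x of plaque1_face in the frame of stand between -0.041 and -0.031 m and y of plaque1_center in the frame of stand between -0.015 and 0.015 m and z of plaque1_center in the frame of stand between 0.106 and 0.115 m) or (x of plaque1_face in the frame of stand between -0.087 and -0.077 m and y of plaque1_center in the frame of stand between -0.015 and 0.015 m and z of plaque1_center in the frame of stand between 0.121 and 0.13 m)) and ((x of plaque2_face in the frame of stand between 0.097 and 0.107 m and y of plaque2_center in the frame of stand between -0.015 and 0.015 m and z of plaque2_center in the frame of stand between 0.061 and 0.07 m) or (x of plaque2_face in the frame of stand between 0.051 and 0.061 m and y of plaque2_center in the frame of stand between -0.015 and 0.015 m and z of plaque2_center in the frame of stand between 0.076 and 0.085 m) or (x of plaque2_face in the frame of stand between 0.005 and 0.015 m and y of plaque2_center in the frame of stand between -0.015 and 0.015 m and z of plaque2_center in the frame of stand between 0.091 and 0.1 m) or (x of plaque2_face in the frame of stand between -0.041 and -0.031 m and y of plaque2_center in the frame of stand between -0.015 and 0.015 m and z of plaque2_center in the frame of stand between 0.106 and 0.115 m) or (x of plaque2_face in the frame of stand between -0.087 and -0.077 m and y of plaque2_center in the frame of stand between -0.015 and 0.015 m and z of plaque2_center in the frame of stand between 0.121 and 0.13 m)) and ((x of plaque3_face in the frame of stand between 0.097 and 0.107 m and y of plaque3_center in the frame of stand between -0.015 and 0.015 m and z of plaque3_center in the frame of stand between 0.061 and 0.07 m) or (x of plaque3_face in the frame of stand between 0.051 and 0.061 m and y of plaque3_center in the frame of stand between -0.015 and 0.015 m and z of plaque3_center in the frame of stand between 0.076 and 0.085 m) or (x of plaque3_face in the frame of stand between 0.005 and 0.015 m and y of plaque3_center in the frame of stand between -0.015 and 0.015 m and z of plaque3_center in the frame of stand between 0.091 and 0.1 m) or (x of plaque3_face in the frame of stand between -0.041 and -0.031 m and y of plaque3_center in the frame of stand between -0.015 and 0.015 m and z of plaque3_center in the frame of stand between 0.106 and 0.115 m) or (x of plaque3_face in the frame of stand between -0.087 and -0.077 m and y of plaque3_center in the frame of stand between -0.015 and 0.015 m and z of plaque3_center in the frame of stand between 0.121 and 0.13 m)) and ((x of plaque4_face in the frame of stand between 0.097 and 0.107 m and y of plaque4_center in the frame of stand between -0.015 and 0.015 m and z of plaque4_center in the frame of stand between 0.061 and 0.07 m) or (x of plaque4_face in the frame of stand between 0.051 and 0.061 m and y of plaque4_center in the frame of stand between -0.015 and 0.015 m and z of plaque4_center in the frame of stand between 0.076 and 0.085 m) or (x of plaque4_face in the frame of stand between 0.005 and 0.015 m and y of plaque4_center in the frame of stand between -0.015 and 0.015 m and z of plaque4_center in the frame of stand between 0.091 and 0.1 m) or (x of plaque4_face in the frame of stand between -0.041 and -0.031 m and y of plaque4_center in the frame of stand between -0.015 and 0.015 m and z of plaque4_center in the frame of stand between 0.106 and 0.115 m) or (x of plaque4_face in the frame of stand between -0.087 and -0.077 m and y of plaque4_center in the frame of stand between -0.015 and 0.015 m and z of plaque4_center in the frame of stand between 0.121 and 0.13 m)) and ((x of plaque5_face in the frame of stand between 0.097 and 0.107 m and y of plaque5_center in the frame of stand between -0.015 and 0.015 m and z of plaque5_center in the frame of stand between 0.061 and 0.07 m) or (x of plaque5_face in the frame of stand between 0.051 and 0.061 m and y of plaque5_center in the frame of stand between -0.015 and 0.015 m and z of plaque5_center in the frame of stand between 0.076 and 0.085 m) or (x of plaque5_face in the frame of stand between 0.005 and 0.015 m and y of plaque5_center in the frame of stand between -0.015 and 0.015 m and z of plaque5_center in the frame of stand between 0.091 and 0.1 m) or (x of plaque5_face in the frame of stand between -0.041 and -0.031 m and y of plaque5_center in the frame of stand between -0.015 and 0.015 m and z of plaque5_center in the frame of stand between 0.106 and 0.115 m) or (x of plaque5_face in the frame of stand between -0.087 and -0.077 m and y of plaque5_center in the frame of stand between -0.015 and 0.015 m and z of plaque5_center in the frame of stand between 0.121 and 0.13 m)) and ((x of plaque1_face in the frame of stand between 0.097 and 0.107 m and y of plaque1_center in the frame of stand between -0.015 and 0.015 m and z of plaque1_center in the frame of stand between 0.061 and 0.07 m) or (x of plaque2_face in the frame of stand between 0.097 and 0.107 m and y of plaque2_center in the frame of stand between -0.015 and 0.015 m and z of plaque2_center in the frame of stand between 0.061 and 0.07 m) or (x of plaque3_face in the frame of stand between 0.097 and 0.107 m and y of plaque3_center in the frame of stand between -0.015 and 0.015 m and z of plaque3_center in the frame of stand between 0.061 and 0.07 m) or (x of plaque4_face in the frame of stand between 0.097 and 0.107 m and y of plaque4_center in the frame of stand between -0.015 and 0.015 m and z of plaque4_center in the frame of stand between 0.061 and 0.07 m) or (x of plaque5_face in the frame of stand between 0.097 and 0.107 m and y of plaque5_center in the frame of stand between -0.015 and 0.015 m and z of plaque5_center in the frame of stand between 0.061 and 0.07 m)) and ((x of plaque1_face in the frame of stand between 0.051 and 0.061 m and y of plaque1_center in the frame of stand between -0.015 and 0.015 m and z of plaque1_center in the frame of stand between 0.076 and 0.085 m) or (x of plaque2_face in the frame of stand between 0.051 and 0.061 m and y of plaque2_center in the frame of stand between -0.015 and 0.015 m and z of plaque2_center in the frame of stand between 0.076 and 0.085 m) or (x of plaque3_face in the frame of stand between 0.051 and 0.061 m and y of plaque3_center in the frame of stand between -0.015 and 0.015 m and z of plaque3_center in the frame of stand between 0.076 and 0.085 m) or (x of plaque4_face in the frame of stand between 0.051 and 0.061 m and y of plaque4_center in the frame of stand between -0.015 and 0.015 m and z of plaque4_center in the frame of stand between 0.076 and 0.085 m) or (x of plaque5_face in the frame of stand between 0.051 and 0.061 m and y of plaque5_center in the frame of stand between -0.015 and 0.015 m and z of plaque5_center in the frame of stand between 0.076 and 0.085 m)) and ((x of plaque1_face in the frame of stand between 0.005 and 0.015 m and y of plaque1_center in the frame of stand between -0.015 and 0.015 m and z of plaque1_center in the frame of stand between 0.091 and 0.1 m) or (x of plaque2_face in the frame of stand between 0.005 and 0.015 m and y of plaque2_center in the frame of stand between -0.015 and 0.015 m and z of plaque2_center in the frame of stand between 0.091 and 0.1 m) or (x of plaque3_face in the frame of stand between 0.005 and 0.015 m and y of plaque3_center in the frame of stand between -0.015 and 0.015 m and z of plaque3_center in the frame of stand between 0.091 and 0.1 m) or (x of plaque4_face in the frame of stand between 0.005 and 0.015 m and y of plaque4_center in the frame of stand between -0.015 and 0.015 m and z of plaque4_center in the frame of stand between 0.091 and 0.1 m) or (x of plaque5_face in the frame of stand between 0.005 and 0.015 m and y of plaque5_center in the frame of stand between -0.015 and 0.015 m and z of plaque5_center in the frame of stand between 0.091 and 0.1 m)) and ((x of plaque1_face in the frame of stand between -0.041 and -0.031 m and y of plaque1_center in the frame of stand between -0.015 and 0.015 m and z of plaque1_center in the frame of stand between 0.106 and 0.115 m) or (x of plaque2_face in the frame of stand between -0.041 and -0.031 m and y of plaque2_center in the frame of stand between -0.015 and 0.015 m and z of plaque2_center in the frame of stand between 0.106 and 0.115 m) or (x of plaque3_face in the frame of stand between -0.041 and -0.031 m and y of plaque3_center in the frame of stand between -0.015 and 0.015 m and z of plaque3_center in the frame of stand between 0.106 and 0.115 m) or (x of plaque4_face in the frame of stand between -0.041 and -0.031 m and y of plaque4_center in the frame of stand between -0.015 and 0.015 m and z of plaque4_center in the frame of stand between 0.106 and 0.115 m) or (x of plaque5_face in the frame of stand between -0.041 and -0.031 m and y of plaque5_center in the frame of stand between -0.015 and 0.015 m and z of plaque5_center in the frame of stand between 0.106 and 0.115 m)) and x of cards1_center in the frame of tray_bed between -0.0475 and -0.037 m and y of cards1_center in the frame of tray_bed between -0.1 and 0.1 m and z of cards1_center in the frame of tray_bed between 0.013 and 0.023 m and angle between the x axis of each of cards1_center, cards2_center, cards3_center and the x axis of tray_bed, either way round below 0.14 rad and angle between the z axis of each of cards1_center, cards2_center, cards3_center and the z axis of tray_bed, either way round below 0.09 rad and x of cards2_center in the frame of tray_bed between -0.0475 and -0.037 m and y of cards2_center in the frame of tray_bed between -0.1 and 0.1 m and z of cards2_center in the frame of tray_bed between 0.013 and 0.023 m and x of cards3_center in the frame of tray_bed between -0.0475 and -0.037 m and y of cards3_center in the frame of tray_bed between -0.1 and 0.1 m and z of cards3_center in the frame of tray_bed between 0.013 and 0.023 m); the robot touches nothing.
It fails at once if A plaque is tipped over (angle between any of plaque1_center, plaque2_center, plaque3_center, plaque4_center, plaque5_center's own z axis and vertical above 0.9 rad).
It fails at once if A bystander on the desk is shifted by more than 40 mm (distance of any of bowl, gouache, dropper, brush, magnifier, palette from where it was at the start of the episode above 0.04 m).
Of plaque1, plaque2, plaque3, plaque4, plaque5 only 4 to 5 are there at a start; the rules pass over those that are not, and their reading is None.
Of cards1, cards2, cards3 only 2 to 3 are there at a start; the rules pass over those that are not, and their reading is None.
At some moment in a run one of cards1, cards2, cards3 may be knocked a few centimetres aside while the robot is not near it.
It also fails if it takes over 210 s, if anything falls off the work surface, if the arm or the gripper's body presses on something with over 40 N, if the wrist force passes 120 N, or if a joint passes its speed limit or range.

## Robot

A 7-joint arm with a two-finger parallel gripper is mounted at the origin on the work surface. World frame = base frame: x ahead of the robot, y to its left, z up, the work surface at z = 0. Lengths are in m, angles in rad, forces in N, time in s.
With the tool pointing down it reaches from about 0.4 to 0.85 m from the base axis. Payload 10.4 kg.
Tool frame: the origin (TCP) lies at the very end of the fingers, on their centre line; the grasp point (between the pads) lies 19 mm behind it (r.pinch_z is the distance from the TCP to the grasp point, in m); z points along the fingers, y is the line along which they close (so a half turn about z gives the same grasp; the last joint's range is limited). The gripper opens to 87 mm and grips with 3 to 60 N. Pads are 19 mm wide; open, the fingers measure 117 mm over their backs; the gripper's body (75 mm by 190 mm) begins 51 mm behind the grasp point.
Start: joints at [1.283, 0.332, -0.065, 1.46, 0.022, 1.35, -0.088], TCP at [0.164, -0.603, 0.223] pointing down, gripper open.
Joint ranges: [-2.6, 2.6], [-0.5, 2.12], [-1.47, 1.34], [0.16, 2.42], [-1.27, 4.41], [0.06, 2.06], [-2.6, 2.6]. Speed limits (rad/s): [2.22, 2.22, 2.79, 2.79, 3.14, 3.14, 3.14].

## Interface

Orientations are given as a unit quaternion [x, y, z, w].
In Python, from bench import sensors, vision, r gives the robot as it stands.
- The arm moves only by the shell command python3 -m crank 'ROWS' [OPENING] [FORCE]. ROWS is JSON, a list of rows, each a list of 2 entries, a list of its own where there are three numbers: the shift along the tool's x, y, z normalised to -1 to 1, where 1 is 3 cm, then the turn about the tool's z normalised to -1 to 1, where 1 is 8 degrees. A call has 1 to 12 rows; each row shifts and turns the commanded pose from where the row before left it, along the tool's axes as they then stand; what a row does not reach is not made up. A row lasts 1/8 s, in which the tool goes at most 62.5 mm and 10.7 degrees, less where a joint would pass 70% of its speed; a pose out of reach is approached as far as the arm can. A call with a number of a shift or a turn outside -1 to 1 is refused whole. A call with a gripper value outside its range is refused whole. OPENING is the opening, from 0 (shut) to 1 (fully open), set as the call begins (- or left out, the last holds). The fingers move at their own pace and stop on an object; FORCE is the grip in N (left out, the last holds). Time passes only in rows, so rows that do not move let the fingers close. It gives the time, the measured TCP pose, the force, the opening and the grip force at its end, in the units of the state.
- sensors.read_state(): the state, without advancing time (a new reading comes with each control period).
- vision.camera(name): name is "scene" or "top"; returns the picture (480x640x3 uint8, red, green, blue); there is no depth.
- vision.camera_model(name): a dict with "vertical_fov" (degrees; the focal length in pixels is half the picture's height over the tangent of half this angle, whatever the lens; pixels are square), "cx", "cy" (the principal point, pixels), "camera_from_world" (4x4, takes a point from world to camera coordinates). Camera axes: x right, y down, z forward; pixel columns grow to the right and rows downward; lengths in m; the calibration is good to about 2 mm. A picture is of the moment at which its call begins. camera_model takes no time and is no camera call.
- r.close_job(): hands the job in; it is judged then, once.
The state is a dict: "time": time; "joint_positions": joint angles; "joint_vel": joint speeds; "joint_torque": joint torques, N m; "ee_pos": TCP position; "eef_rot": TCP orientation; "ft_force": force on the tool from outside, world axes, zero at the start; "torque": the same for the moment, N m; "width": finger opening in m; "grip_force": force on a finger pad.
Only numpy, scipy, OpenCV 4.12 (cv2) and the standard library are available. Lean on these libraries where they do the work, as an engineer would, in place of code of your own. Each camera call takes 0.05 s, during which the arm holds its last target. There are 200 camera calls.

## Working session

There is one attempt and no reset: what is moved stays moved. The work goes in short steps, Python scripts to look and compute and a shell command to move; the robot and the scene stay as the last step left them, time stands still between calls to the robot, and variables do not carry over. Pictures are saved under pics/ and viewed, at most 14 in all, crops included, and the job is handed in when it is done.

```bash
mkdir -p pics; ls
cat > h.py <<'E'
import numpy as np, cv2, sys
from bench import sensors, vision, r
def snap(name,fn=None):
    im=np.array(vision.camera(name))
    if fn: cv2.imwrite('pics/'+fn,im[:,:,::-1])
    return im
def M(name):
    m=vision.camera_model(name); f=240/np.tan(np.radians(m['vertical_fov'])/2)
    return f,m['cx'],m['cy'],np.array(m['camera_from_world'])
def ray(name,u,v,z):
    f,cx,cy,T=M(name); R=T[:3,:3]; c=-R.T@T[:3,3]
    d=R.T@np.array([(u-cx)/f,(v-cy)/f,1]); return c+d*(z-c[2])/d[2]
def proj(name,p):
    f,cx,cy,T=M(name); q=T[:3,:3]@np.array(p)+T[:3,3]; return np.array([f*q[0]/q[2]+cx,f*q[1]/q[2]+cy])
E
python3 - <<'E'
from h import *
print(sensors.read_state())
for n in('scene','top'):
    snap(n,n+'0.png'); m=vision.camera_model(n);f,cx,cy,T=M(n);print(n,m['vertical_fov'],cx,cy,T.round(3).tolist(),[k for k in m],-T[:3,:3].T@T[:3,3])
E
```

```text
pics
{'time': 0.0, 'joint_positions': array([ 1.28341508,  0.33289419, -0.06469894,  1.46094362,  0.02158302,
        1.34989637, -0.08849956]), 'joint_vel': array([-2.76379239e-04, -5.21355929e-04, -1.80981214e-05,  1.18078461e-03,
        6.38510513e-04,  1.31788131e-03, -8.95768263e-04]), 'joint_torque': array([ 1.10611763e-03, -6.23245597e+01,  2.50128529e-02, -3.89888227e+01,
       -6.14255201e-02,  3.96992464e-02,  9.35988123e-05]), 'ee_pos': array([ 0.16345855, -0.60284286,  0.2217389 ]), 'eef_rot': array([ 9.91247790e-01,  1.32012482e-01, -1.20471031e-04, -7.13303414e-04]), 'ft_force': array([-0.25991301,  1.59906108,  0.08907401]), 'torque': array([-0.02604477, -0.00458476, -0.02188042]), 'grip_force': 0.0, 'width': 0.08719446788480759}
scene 56.29167395550332 313.2793531562875 236.12429254592325 [[-0.881, 0.473, -0.003, 0.503], [0.282, 0.52, -0.806, -0.164], [-0.38, -0.711, -0.591, 1.358], [0.0, 0.0, 0.0, 1.0]] ['vertical_fov', 'cx', 'cy', 'camera_from_world'] [1.00499021 0.81345861 0.67191129]
top 49.88590151193493 315.837353914872 246.3665039991266 [[-0.018, -1.0, -0.012, 0.125], [-0.996, 0.019, -0.091, 0.598], [0.091, 0.011, -0.996, 1.323], [0.0, 0.0, 0.0, 1.0]] ['vertical_fov', 'cx', 'cy', 'camera_from_world'] [0.47753255 0.10009742 1.37341659]
```

View pics/scene0.png

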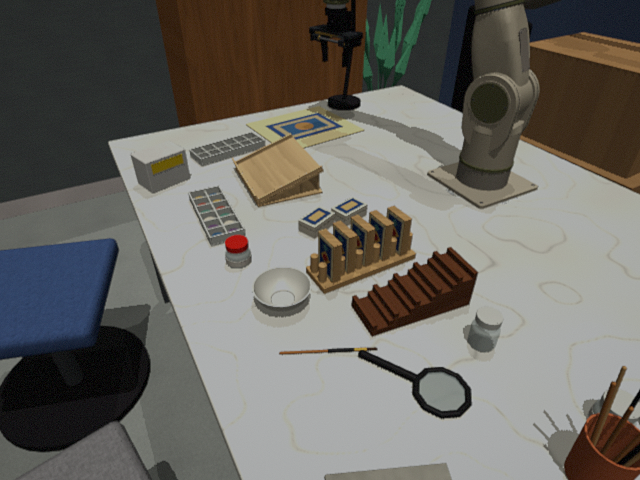

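View pics/top0.png

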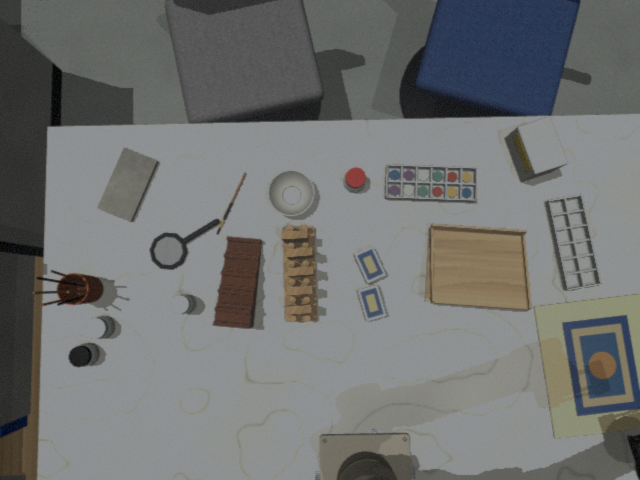

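The desk: stand at top-view (238,282), rack (300,273) with about five plaques, two cartons at (371,265) and (373,303), tray (479,267). Now closer crops.

Run:
```python
import cv2
a=cv2.imread('pics/top0.png')[218:335,205:400]; cv2.imwrite('pics/c1.png',cv2.resize(a,None,fx=4,fy=4,interpolation=cv2.INTER_CUBIC))
a=cv2.imread('pics/scene0.png')[195:340,295:490]; cv2.imwrite('pics/c2.png',cv2.resize(a,None,fx=4,fy=4,interpolation=cv2.INTER_CUBIC))
```

```text
(no output)
```

View pics/c1.png

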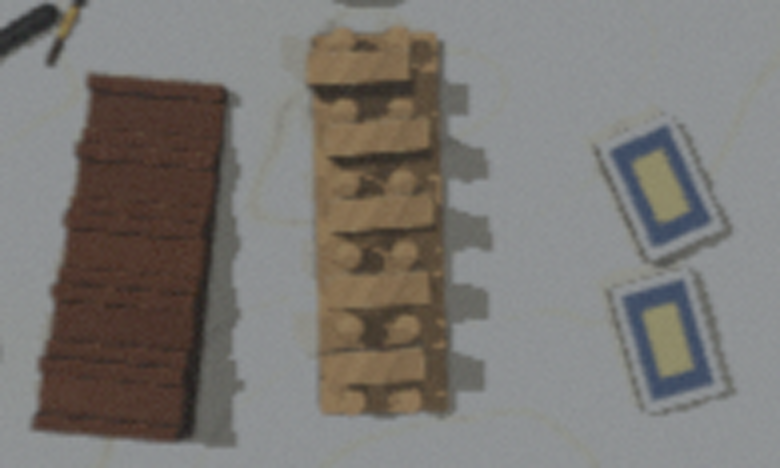

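View pics/c2.png

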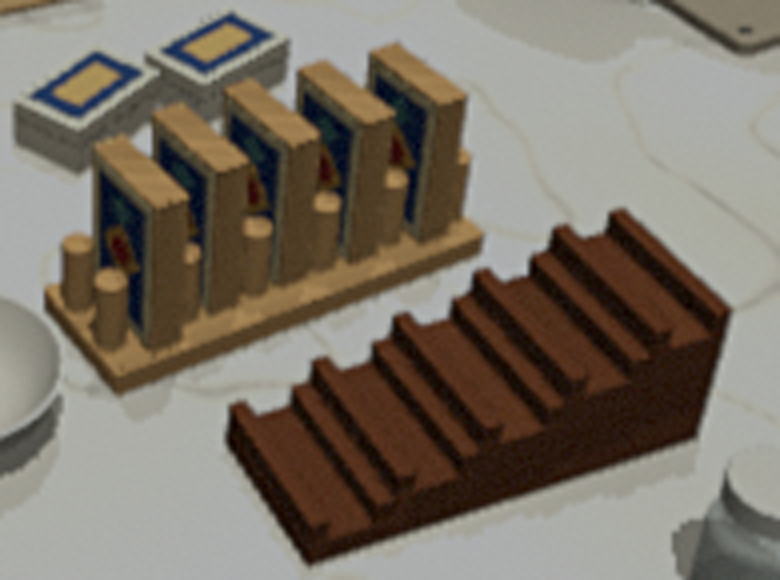

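Five plaques stand in the rack, all with pictures toward +x (scene crop, tops from (140,173) to (415,73)); the stand's front is at its lower left. Compute positions.

```bash
cat > m0.py <<'E'
from h import *
T=lambda p:(p[0]/4+205,p[1]/4+218); S=lambda p:(p[0]/4+295,p[1]/4+195)
mm=lambda p:(1000*np.array(p)[:2]).round(1)
pt=[(359,68),(380,137),(382,212),(377,288),(372,366)]; ps=[(141,173),(199,136),(271,110),(344,92),(415,73)]
for a,b in zip(pt,ps): print('plaque',mm(ray('top',*T(a),.118)),mm(ray('scene',*S(b),.118)))
for a,b,z in [((90,75),(315,543),.03),((225,88),(235,405),.03),((35,428),(728,312),.09),((185,438),(615,212),.09)]:
    print('stand',mm(ray('top',*T(a),z)),mm(ray('scene',*S(b),z)))
im=cv2.imread('pics/top0.png'); hsv=cv2.cvtColor(im,cv2.COLOR_BGR2HSV)
for n in('top','scene'):
    im=cv2.imread('pics/%s0.png'%n); hsv=cv2.cvtColor(im,cv2.COLOR_BGR2HSV)
    m=cv2.inRange(hsv,(100,90,40),(125,255,255)); c,_=cv2.findContours(cv2.morphologyEx(m,cv2.MORPH_CLOSE,np.ones((7,7))),cv2.RETR_EXTERNAL,2)
    for k in c:
        if 100<cv2.contourArea(k)<900:
            q=cv2.boxPoints(cv2.minAreaRect(k)) if n=='top' else cv2.approxPolyDP(k,4,True)[:,0]
            w=np.array([ray(n,*p,.036)[:2] for p in q])*1000; print(n,'blue',q.mean(0).round(1),w.mean(0).round(1),w.round(0).tolist())
im=cv2.imread('pics/top0.png')[215:325,415:545];o=cv2.resize(im,None,fx=4,fy=4,interpolation=cv2.INTER_CUBIC);cv2.imwrite('pics/c3.png',o)
E
python3 m0.py
```

```text
plaque [621.2 164.6] [621.9 170.4]
plaque [578.6 152.4] [578.2 156.4]
plaque [532.8 151.9] [531.  154.2]
plaque [486.8 155.6] [485.9 158.7]
plaque [439.9 159.3] [439.9 162. ]
stand [630.1 345.8] [635.1 360.1]
stand [619.8 257.2] [618.4 263.8]
stand [404.7 369.3] [406.  375.2]
stand [397.  276.6] [399.7 287.3]
top blue [ 12.8 425.5] [157.4 892.3] [[153.0, 934.0], [184.0, 861.0], [162.0, 850.0], [131.0, 924.0]]
scene blue [316.8 215.8] [546.9 -25.3] [[513.0, -21.0], [525.0, -54.0], [583.0, -27.0], [567.0, 2.0]]
scene blue [348.5 205.2] [449.2 -29.1] [[414.0, -22.0], [427.0, -52.0], [483.0, -37.0], [472.0, -4.0]]
scene blue [298.3 128.2] [ 333.1 -552.9] [[195.0, -497.0], [204.0, -646.0], [426.0, -623.0], [418.0, -528.0], [373.0, -543.0], [384.0, -481.0]]
```

View pics/c3.png

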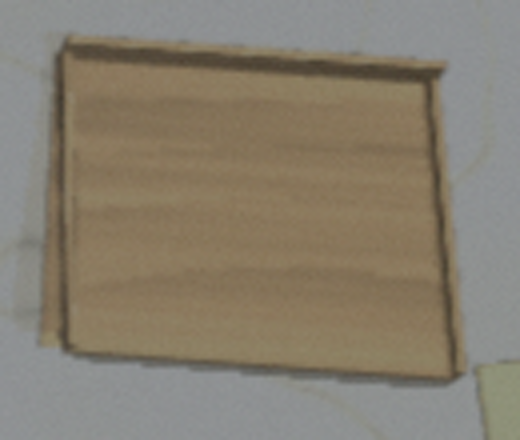

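```bash
python3 -m crank '[[[0,0,-0.9],0.95],[[0,0,-0.9],0.95],[[0,0,-0.9],0],[[1,-1,0],0],[[1,-1,0],0],[[1,-1,0],0],[[1,-1,0],0],[[1,-1,0],0],[[1,-1,0],0],[[1,-1,0],0],[[1,-1,0],0],[[1,-1,0],0]]' 1 20
```

```text
time: 1.6
ee_pos: [0.4344, -0.3322, 0.3033]
eef_rot: [1.0, -0.0, -0.0, -0.0]
ft_force: [0.4, 0.1, -0.3]
width: 0.0869
grip_force: 0.0
```

```bash
python3 -m crank '[[[0.52,-1,0],0],[[0.52,-1,0],0],[[0.52,-1,0],0],[[0.52,-1,0],0],[[0.52,-1,0],0],[[0.52,-1,0],0],[[0.52,-1,0],0],[[0.52,-1,0],0],[[0.52,-1,0],0],[[0.52,-1,0],0],[[0.52,-1,0],0],[[0.52,-1,0],0]]'
python3 -m crank '[[[0,-0.93,0],0],[[0,-0.93,0],0],[[0,-0.93,0],0],[[0,-0.93,0],0],[[0,-0.93,0],0],[[0,0,1],0],[[0,0,1],0],[[0,0,1],0],[[0,0,1],0],[[0,0,1],0],[[0,0,0],0]]'
python3 - <<'E'
from h import *
a=snap('scene')[180:330,280:480,::-1]; cv2.imwrite('pics/c4.png',cv2.resize(a,None,fx=4,fy=4,interpolation=cv2.INTER_CUBIC))
E
```

```text
time: 3.1
ee_pos: [0.6214, 0.0274, 0.3031]
eef_rot: [1.0, -0.0, -0.0, 0.0]
ft_force: [-0.1, 0.4, -0.5]
width: 0.0872
grip_force: 0.0
time: 4.47
ee_pos: [0.6197, 0.1653, 0.151]
eef_rot: [1.0, -0.0, -0.002, 0.001]
ft_force: [0.2, 0.4, 1.4]
width: 0.087
grip_force: 0.0
```

View pics/c4.png

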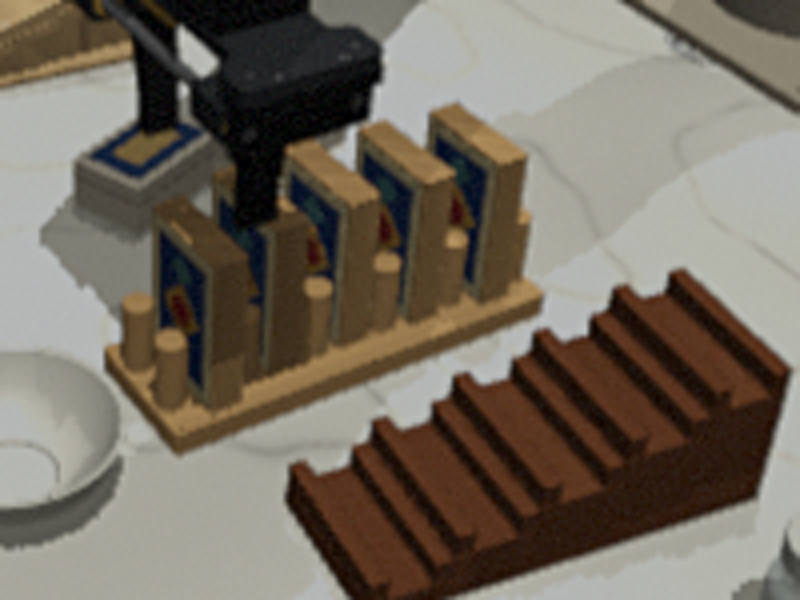

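The gripper's near fingertip is at crop (258,215), above the front plaque (200,235). Check it against projection.

Run:
```python
from h import *
for y in (.0435,.058): print((proj('scene',[.620,.1655+y,.151])-[280,180])*4)
print(ray('scene',344.5,234,.151))
```

```text
[244.82479341 219.05764504]
[260.2212667  234.47181347]
[0.61295555 0.2099022  0.151     ]
```

```bash
python3 -m crank '[[[0.05,0,0.88],0],[[0,0,0.88],0],[[0,0,0.5],0],[[0,0,0.38],0],[[0,0,0],0],[[0,0,0],0]]'
python3 -m crank '[[[0,0,0],0],[[0,0,0],0],[[0,0,0],0],[[0,0,0],0],[[0,0,0],0],[[0,0,0],0]]' 0 25
python3 -m crank '[[[0,0,-0.3],0],[[0,0,-1],0],[[0,0,-1],0],[[0,0,-1],0],[[0,0,0],0]]'
```

```text
time: 5.28
ee_pos: [0.6232, 0.1663, 0.0753]
eef_rot: [1.0, -0.0, 0.001, -0.0]
ft_force: [0.6, -0.2, -0.6]
width: 0.0869
grip_force: 0.0
time: 6.02
ee_pos: [0.6228, 0.1661, 0.0745]
eef_rot: [1.0, -0.0, 0.0, 0.0]
ft_force: [-0.6, -0.1, 2.0]
width: 0.0639
grip_force: 24.9
time: 6.65
ee_pos: [0.6238, 0.1666, 0.1761]
eef_rot: [1.0, -0.0, 0.002, -0.001]
ft_force: [-0.1, 0.6, -1.1]
width: 0.0642
grip_force: 24.9
```

```bash
python3 -m crank '[[[-0.12,-0.93,0],0],[[-0.12,-0.93,0],0],[[-0.12,-0.93,0],0],[[-0.12,-0.93,0],0],[[-0.12,-0.93,0],0.66],[[0,0,1],0],[[0,0,1],0],[[0,0,0],0],[[0,0,0],0]]'
python3 - <<'E'
from h import *
a=snap('scene')[190:340,320:480,::-1]; cv2.imwrite('pics/c5.png',cv2.resize(a,None,fx=4,fy=4,interpolation=cv2.INTER_CUBIC))
snap('top','top1.png')
E
```

```text
time: 7.78
ee_pos: [0.605, 0.3057, 0.114]
eef_rot: [0.999, -0.046, 0.0, -0.0]
ft_force: [0.5, 0.6, -0.8]
width: 0.0641
grip_force: 24.9
```

View pics/c5.png

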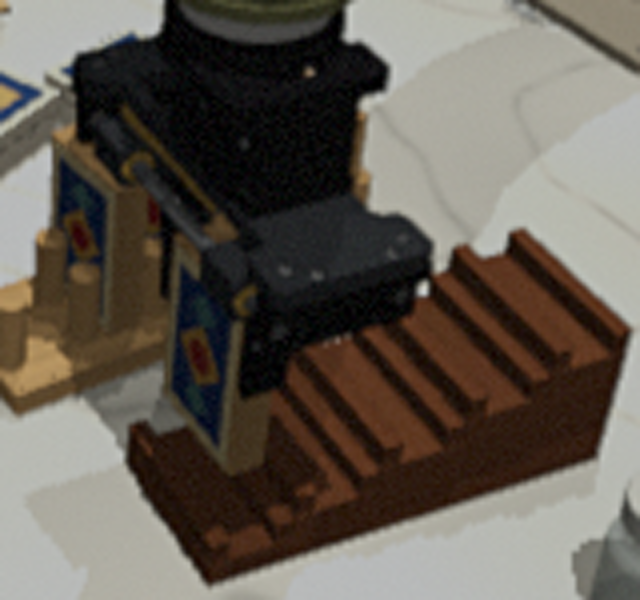

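Plaque held above step 1: its near bottom corners at crop (230,475) and (265,465); stand's near bottom corners at (210,583), (597,457). Compute the offset in the stand frame.

Run:
```python
from h import *
S=lambda p:(p[0]/4+320,p[1]/4+190)
a=ray('scene',*S((210,583)),0)[:2];b=ray('scene',*S((597,457)),0)[:2];c=ray('scene',*S((627,335)),.09)[:2];c2=ray('scene',*S((515,235)),.09)[:2];d=ray('scene',*S((205,530)),.03)[:2];e=ray('scene',*S((132,428)),.03)[:2]
print(a,b,np.linalg.norm(a-b),c,c2,d,e)
ex=(a-b)/np.linalg.norm(a-b);print('yaw',np.degrees(np.arctan2(ex[1],ex[0])));ey=np.array([-ex[1],ex[0]])
o=(a+b)/2-.045*ey; print('origin',o)
for p in((230,475),(265,465)):
    q=ray('scene',*S(p),.0575)[:2]; print(q,(q-o)@ex,(q-o)@ey)
```

```text
[0.62720612 0.34836649] [0.40043542 0.37350101] 0.22815935958445005 [0.40809323 0.3766273 ] [0.40146425 0.28923079] [0.6275191  0.34063396] [0.62092336 0.26496279]
yaw -6.324662088698577
origin [0.50886347 0.31620764]
[0.61356047 0.33748184] 0.10171615581215993 0.03267837042791513
[0.59509081 0.33995619] 0.08308633245817673 0.03310299497035947
```

```bash
python3 -m crank '[[[0,0,0.6],0.06],[[0,0,0.3],0],[[0,0,0.2],0],[[0,0,0.1],0],[[0,0,0],0],[[0,0,0],0]]'
```

```text
time: 8.62
ee_pos: [0.6049, 0.3057, 0.0777]
eef_rot: [0.999, -0.05, 0.0, -0.0]
ft_force: [1.0, -0.2, -1.0]
width: 0.0641
grip_force: 24.9
```

```bash
python3 -m crank '[[[0,0,0.1],0],[[0,0,0.05],0],[[0,0,0.05],0],[[0,0,0],0]]'; python3 -m crank '[[[0,0,0.03],0],[[0,0,0],0],[[0,0,0],0]]'
```

```text
time: 9.12
ee_pos: [0.6049, 0.3055, 0.0725]
eef_rot: [0.999, -0.051, 0.0, 0.0]
ft_force: [-3.8, -1.4, 7.9]
width: 0.0642
grip_force: 24.8
time: 9.5
ee_pos: [0.605, 0.3055, 0.0725]
eef_rot: [0.999, -0.051, 0.001, 0.0]
ft_force: [-4.8, -4.4, 13.9]
width: 0.0638
grip_force: 24.9
```

```bash
python3 -m crank '[[[0,0,0],0],[[0,0,0],0],[[0,0,0],0],[[0,0,0],0],[[0,0,-0.5],0],[[0,0,-1],0],[[0,0,-1],0],[[0,0,-1],0],[[0,0,-0.5],-0.73]]' 1
python3 -m crank '[[[-0.17,1,0],0],[[-0.17,1,0],0],[[-0.17,1,0],0],[[-0.17,1,0],0],[[-0.17,1,0],0],[[0,0,1],0],[[0,0,1],0],[[0,0,0],0]]'
python3 - <<'E'
from h import *
a=snap('scene')[170:350,270:480,::-1]; cv2.imwrite('pics/c6.png',cv2.resize(a,None,fx=3.3,fy=3.3,interpolation=cv2.INTER_CUBIC))
E
```

```text
time: 10.62
ee_pos: [0.6053, 0.3062, 0.1938]
eef_rot: [1.0, 0.001, 0.002, -0.001]
ft_force: [0.4, -0.4, -0.6]
width: 0.0868
grip_force: 0.0
time: 11.62
ee_pos: [0.5783, 0.1551, 0.1295]
eef_rot: [1.0, 0.001, -0.001, 0.0]
ft_force: [-0.3, 0.7, 0.1]
width: 0.0869
grip_force: 0.0
```

View pics/c6.png

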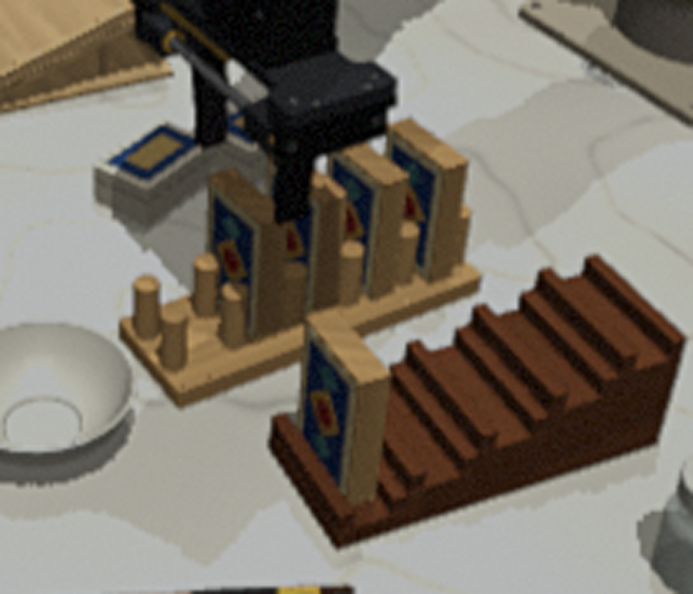

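Plaque 1 sits upright in step 1 (crop (340,420)), gripper is over plaque 2. Continue.

```bash
python3 -m crank '[[[0.07,0,0.9],0],[[0,0,0.6],0],[[0,0,0.33],0],[[0,0,0],0],[[0,0,0],0]]'
python3 -m crank '[[[0,0,0],0],[[0,0,0],0],[[0,0,0],0],[[0,0,0],0],[[0,0,0],0],[[0,0,0],0],[[0,0,-0.4],0],[[0,0,-1],0],[[0,0,-1],0],[[0,0,-1],0],[[0,0,0],0]]' 0 25
python3 -m crank '[[[-0.14,-1,0],0],[[-0.14,-1,0],0],[[-0.14,-1,0],0],[[-0.14,-1,0],0],[[-0.14,-1,0],0],[[0,-0.18,0],0.72],[[0,0,1],0],[[0,0,1],0],[[0,0,0],0],[[0,0,0],0]]'
python3 - <<'E'
from h import *
a=snap('scene','s7.png')[190:340,320:480,::-1]; cv2.imwrite('pics/c7.png',cv2.resize(a,None,fx=4,fy=4,interpolation=cv2.INTER_CUBIC))
E
```

```text
time: 12.3
ee_pos: [0.5819, 0.1558, 0.0764]
eef_rot: [1.0, 0.0, 0.001, -0.0]
ft_force: [0.4, -0.8, 0.7]
width: 0.087
grip_force: 0.0
time: 13.68
ee_pos: [0.5827, 0.1562, 0.1806]
eef_rot: [1.0, 0.001, 0.002, -0.001]
ft_force: [-0.5, 0.2, -1.5]
width: 0.0642
grip_force: 24.8
time: 14.92
ee_pos: [0.5606, 0.3112, 0.1184]
eef_rot: [0.999, -0.05, 0.0, -0.0]
ft_force: [0.2, -0.1, 0.1]
width: 0.0641
grip_force: 24.8
```

View pics/c7.png

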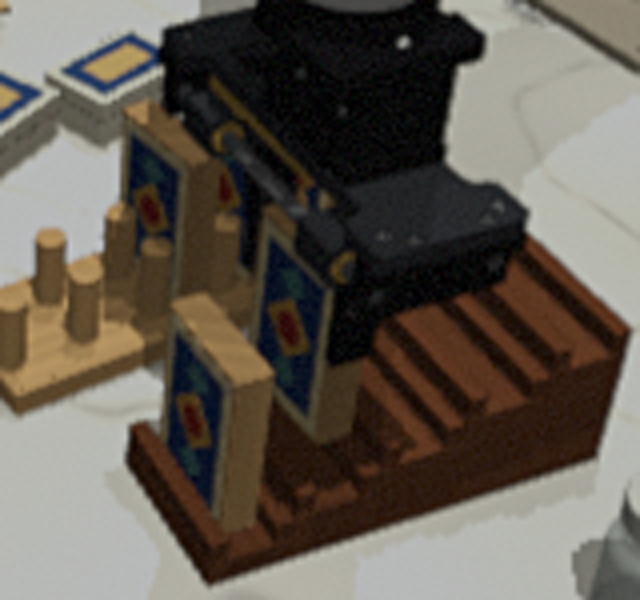

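Plaque 2's near bottom corners at crop (320,443), (355,432).

```bash
cat > chk.py <<'E'
from h import *
S=lambda p:(p[0]/4+320,p[1]/4+190)
a=ray('scene',*S((210,583)),0)[:2];b=ray('scene',*S((597,457)),0)[:2]
ex=(a-b)/np.linalg.norm(a-b);ey=np.array([-ex[1],ex[0]]);o=(a+b)/2-.045*ey
v=[float(x) for x in sys.argv[1:]]
for i in (1,3):
    q=ray('scene',*S(v[i:i+2]),v[0])[:2];print((q-o)@ex,(q-o)@ey)
E
python3 chk.py .0604 320 443 355 432
```

```text
0.05295604479940017 0.032510210125701496
0.033355637372086286 0.03232982149650814
```

```bash
python3 -m crank '[[[0.075,0,0.4],0],[[0,0,0.2],0],[[0,0,0.1],0],[[0,0,0],0],[[0,0,0],0]]'
```

```text
time: 15.6
ee_pos: [0.5642, 0.3122, 0.1007]
eef_rot: [0.999, -0.05, 0.003, -0.001]
ft_force: [-5.0, -1.8, 27.0]
width: 0.0644
grip_force: 25.0
```

```bash
python3 -m crank '[[[0,0,-0.2],0],[[-0.07,0,0],0],[[0,0,0.1],0],[[0,0,0.1],0],[[0,0,0],0],[[0,0,0],0]]'
```

```text
time: 16.35
ee_pos: [0.5604, 0.3109, 0.0963]
eef_rot: [0.999, -0.05, -0.0, 0.0]
ft_force: [0.1, -0.4, -1.4]
width: 0.0644
grip_force: 25.0
```

```bash
python3 -m crank '[[[0,0,0.15],0],[[0,0,0.1],0],[[0,0,0.05],0],[[0,0,0],0],[[0,0,0],0]]'
```

```text
time: 16.98
ee_pos: [0.5608, 0.3105, 0.088]
eef_rot: [0.999, -0.05, 0.0, 0.0]
ft_force: [-1.8, -3.5, 4.6]
width: 0.064
grip_force: 25.0
```

```bash
python3 -m crank '[[[0,0,0.03],0],[[0,0,0],0],[[0,0,0],0],[[0,0,0],0],[[0,0,0],0],[[0,0,-0.5],0],[[0,0,-1],0],[[0,0,-1],0],[[0,0,-1],0],[[0,0,-0.5],-0.72],[[0,0,0],0]]' 1
python3 -m crank '[[[-0.18,1,0],0],[[-0.18,1,0],0],[[-0.18,1,0],0],[[-0.18,1,0],0],[[-0.18,1,0],0],[[0,0.25,1],0],[[0,0,1],0],[[0,0,1],0],[[0,0,0.8],0],[[0,0,0.4],0],[[0,0,0.2],0],[[0,0,0],0]]'
python3 -m crank '[[[0,0,0],0],[[0,0,0],0]]'
```

```text
time: 18.35
ee_pos: [0.561, 0.3115, 0.2088]
eef_rot: [1.0, 0.0, 0.001, -0.001]
ft_force: [0.2, -0.4, 0.0]
width: 0.087
grip_force: 0.0
time: 19.85
ee_pos: [0.5337, 0.1534, 0.0749]
eef_rot: [1.0, 0.0, 0.0, 0.0]
ft_force: [-0.0, -0.7, 0.1]
width: 0.0867
grip_force: 0.0
time: 20.1
ee_pos: [0.534, 0.1535, 0.0752]
eef_rot: [1.0, 0.0, 0.001, -0.0]
ft_force: [-0.5, -0.1, 0.0]
width: 0.087
grip_force: 0.0
```

```bash
python3 -m crank '[[[0,0,0],0],[[0,0,0],0],[[0,0,0],0],[[0,0,0],0],[[0,0,0],0],[[0,0,0],0],[[0,0,-0.5],0],[[0,0,-1],0],[[0,0,-1],0],[[0,0,-1],0],[[0,0,0],0]]' 0 25
python3 -m crank '[[[-0.14,-1,0],0],[[-0.14,-1,0],0],[[-0.14,-1,0],0],[[-0.14,-1,0],0],[[-0.14,-1,0],0],[[0,-0.38,0],0.72],[[0,0,1],0],[[0,0,1],0],[[0,0,0.2],0],[[0,0,0],0],[[0,0,0],0]]'
```

```text
time: 21.48
ee_pos: [0.5349, 0.1539, 0.1827]
eef_rot: [1.0, 0.0, 0.002, -0.0]
ft_force: [0.5, 0.5, -1.5]
width: 0.0646
grip_force: 25.0
time: 22.85
ee_pos: [0.5127, 0.3152, 0.1146]
eef_rot: [0.999, -0.05, 0.0, -0.0]
ft_force: [0.2, 0.0, -0.7]
width: 0.0638
grip_force: 24.9
```

In the groove without contact. Lower to the floor, release, go to plaque 4.

```bash
python3 -m crank '[[[0,0,0.2],0],[[0,0,0.1],0],[[0,0,0.05],0],[[0,0,0],0],[[0,0,0],0]]'
```

```text
time: 23.48
ee_pos: [0.5125, 0.3148, 0.1032]
eef_rot: [0.999, -0.05, 0.0, 0.0]
ft_force: [0.3, -0.1, -0.2]
width: 0.0639
grip_force: 24.9
```

```bash
python3 -m crank '[[[0,0,0.05],0],[[0,0,0.03],0],[[0,0,0],0],[[0,0,0],0]]'
python3 -m crank '[[[0,0,0],0],[[0,0,0],0],[[0,0,0],0],[[0,0,0],0],[[0,0,-0.5],0],[[0,0,-1],0],[[0,0,-1],0],[[0,0,-1],0],[[0,0,-0.5],-0.72],[[0,0,0],0]]' 1
python3 -m crank '[[[-0.165,1,0],0],[[-0.165,1,0],0],[[-0.165,1,0],0],[[-0.165,1,0],0],[[-0.165,1,0],0],[[0,0.26,1],0],[[0,0,1],0],[[0,0,1],0],[[0,0,1],0],[[0,0,0.5],0],[[0,0,0.3],0],[[0,0,0],0]]'
python3 -m crank '[[[0,0,0],0],[[0,0,0],0]]'
```

```text
time: 23.98
ee_pos: [0.5127, 0.3149, 0.1016]
eef_rot: [0.999, -0.05, 0.0, -0.0]
ft_force: [-1.4, -0.3, 5.5]
width: 0.0635
grip_force: 24.9
time: 25.22
ee_pos: [0.513, 0.3153, 0.2228]
eef_rot: [1.0, 0.0, 0.001, -0.001]
ft_force: [-0.0, -0.3, 0.2]
width: 0.0871
grip_force: 0.0
time: 26.72
ee_pos: [0.4879, 0.157, 0.0768]
eef_rot: [1.0, 0.0, -0.0, 0.0]
ft_force: [-0.6, 0.8, -0.5]
width: 0.0872
grip_force: 0.0
time: 26.98
ee_pos: [0.4884, 0.157, 0.0775]
eef_rot: [1.0, 0.0, 0.001, -0.0]
ft_force: [0.3, 0.2, 0.3]
width: 0.087
grip_force: 0.0
```

```bash
python3 -m crank '[[[0,0,0],0],[[0,0,0],0],[[0,0,0],0],[[0,0,0],0],[[0,0,0],0],[[0,0,0],0],[[0,0,-0.6],0],[[0,0,-1],0],[[0,0,-1],0],[[0,0,-1],0],[[0,0,0],0]]' 0 25
python3 -m crank '[[[-0.14,-1,0],0],[[-0.14,-1,0],0],[[-0.14,-1,0],0],[[-0.14,-1,0],0],[[-0.14,-1,0],0],[[0,-0.42,0],0.72],[[0,0,1],0],[[0,0,0.6],0],[[0,0,0.3],0],[[0,0,0],0],[[0,0,0],0]]'
```

```text
time: 28.35
ee_pos: [0.4892, 0.1577, 0.188]
eef_rot: [1.0, 0.001, 0.002, -0.0]
ft_force: [-0.2, 0.1, -0.9]
width: 0.064
grip_force: 25.0
time: 29.72
ee_pos: [0.4691, 0.3188, 0.1294]
eef_rot: [0.999, -0.051, 0.002, -0.0]
ft_force: [3.6, -4.6, 10.1]
width: 0.0639
grip_force: 25.0
```

```bash
python3 -m crank '[[[0,0,-0.2],0],[[0.07,0,0],0],[[0,0,0.1],0],[[0,0,0.1],0],[[0,0,0],0],[[0,0,0],0]]'
```

```text
time: 30.48
ee_pos: [0.4697, 0.3192, 0.129]
eef_rot: [0.999, -0.05, 0.001, 0.0]
ft_force: [-0.7, -3.3, 14.1]
width: 0.064
grip_force: 25.0
```

```bash
python3 -m crank '[[[0,0,-0.2],0],[[0,0,0],0],[[0,0,0],0]]'
python3 - <<'E'
from h import *
a=snap('scene','s8.png')[190:320,340:480,::-1]; cv2.imwrite('pics/c8.png',cv2.resize(a,None,fx=4.6,fy=4.6,interpolation=cv2.INTER_CUBIC))
E
```

```text
time: 30.85
ee_pos: [0.4685, 0.3192, 0.1333]
eef_rot: [0.999, -0.05, -0.0, 0.0]
ft_force: [0.3, -0.5, -1.5]
width: 0.0636
grip_force: 25.0
```

View pics/c8.png

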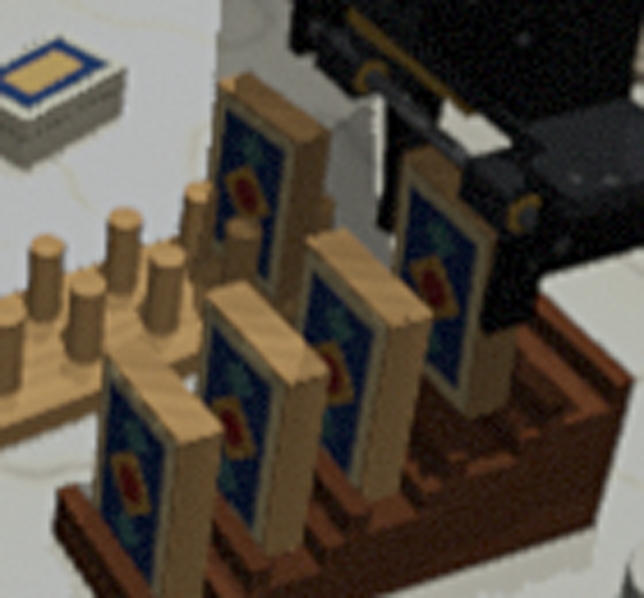

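Plaques 1-3 are seated; plaque 4's near bottom corners at crop (470,415) and (510,400).

```bash
python3 chk.py .075 488.7 360.9 523.5 347.8
python3 - <<'E'
from h import *
# project expected plaque-top corners (y=+32) of seated plaques 1..3 & stand groove 4 near-end for two yaw values; compare with picture
S=lambda p:((p[0]-340)*4.6,(p[1]-190)*4.6)
for yaw in(-5.3,-6.3):
  ex=np.array([np.cos(np.radians(yaw)),np.sin(np.radians(yaw))]);ey=np.array([-ex[1],ex[0]])
  c3=np.array([.5115,.3149])
  for k,z in((0,.146),(1,.161)):
    print(yaw,k,[np.round(S(proj('scene',[*(c3-ex*.046*k+ex*a+ey*.032),z]))).tolist() for a in(.01,-.01)])
E
```

```text
-0.04494797937918797 0.026250448692766954
-0.06677151823388151 0.02457487191214438
-5.3 0 [[387.0, 326.0], [428.0, 314.0]]
-5.3 1 [[488.0, 269.0], [529.0, 257.0]]
-6.3 0 [[385.0, 326.0], [428.0, 314.0]]
-6.3 1 [[488.0, 270.0], [529.0, 258.0]]
```

Run:
```python
from h import *
S=lambda p:((p[0]-340)*4.6,(p[1]-190)*4.6)
yaw=-5.7
ex=np.array([np.cos(np.radians(yaw)),np.sin(np.radians(yaw))]);ey=np.array([-ex[1],ex[0]])
c=np.array([.5115,.3149])-ex*.046
print(c)
for z in(.070,.0745,.061):
    print(z,[np.round(S(proj('scene',[*(c+ex*a+ey*b),z+h]))).tolist() for a,b,h in((.01,.032,0),(-.01,.032,0),(.01,.032,.1),(.01,-.032,.1),(-.01,-.032,.1))])
print('stand near edges groove4', [np.round(S(proj('scene',[*(c+ex*a+ey*.045),.075]))).tolist() for a in(.0125,-.0125,.0235,-.0225)])
im=cv2.imread('pics/s8.png')[215:290,415:465]; cv2.imwrite('pics/c9.png',cv2.resize(im,None,fx=8,fy=8,interpolation=cv2.INTER_CUBIC))
```

```text
[0.46572744 0.31946871]
0.07 [[452.0, 437.0], [491.0, 425.0], [492.0, 251.0], [401.0, 167.0], [440.0, 156.0]]
0.0745 [[453.0, 429.0], [492.0, 417.0], [494.0, 242.0], [402.0, 158.0], [442.0, 148.0]]
0.061 [[448.0, 452.0], [487.0, 440.0], [488.0, 269.0], [397.0, 184.0], [437.0, 174.0]]
stand near edges groove4 [[467.0, 449.0], [516.0, 433.0], [445.0, 456.0], [535.0, 427.0]]
```

View pics/c9.png

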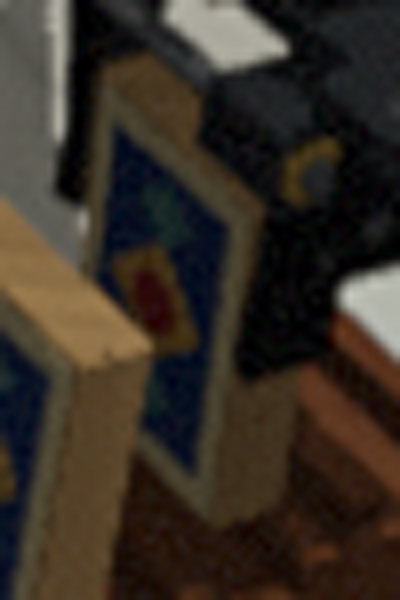

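Plaque 4 hangs about 4° pitched with its base ~7 mm too far back (bottom corner at (213,528) in the crop, expected about 14 px left in the other crop). Shift forward.

```bash
python3 -m crank '[[[0,0,-0.2],0],[[0.22,0,0],0],[[0,0,0.2],0],[[0,0,0.1],0],[[0,0,0.1],0],[[0,0,0],0],[[0,0,0],0]]'
```

```text
time: 31.78
ee_pos: [0.4754, 0.3187, 0.1278]
eef_rot: [0.999, -0.05, 0.0, -0.0]
ft_force: [0.2, 0.5, -0.8]
width: 0.0641
grip_force: 25.0
```

```bash
python3 -m crank '[[[0,0,0.1],0],[[0,0,0.1],0],[[0,0,0],0],[[0,0,0],0]]'
```

```text
time: 32.28
ee_pos: [0.4752, 0.3186, 0.1215]
eef_rot: [0.999, -0.05, -0.0, 0.0]
ft_force: [-2.2, -0.8, -0.6]
width: 0.0636
grip_force: 25.0
```

```bash
python3 -m crank '[[[0,0,0.06],0],[[0,0,0.06],0],[[0,0,0],0],[[0,0,0],0]]'
```

```text
time: 32.78
ee_pos: [0.475, 0.3189, 0.1179]
eef_rot: [0.999, -0.05, -0.0, -0.0]
ft_force: [-4.1, 2.2, -1.3]
width: 0.0639
grip_force: 25.0
```

```bash
python3 -m crank '[[[-0.08,0,0.05],0],[[0,0,0.05],0],[[0,0,0.03],0],[[0,0,0],0],[[0,0,0],0]]'
```

```text
time: 33.4
ee_pos: [0.4737, 0.3187, 0.1163]
eef_rot: [0.999, -0.05, 0.001, 0.0]
ft_force: [-6.8, -5.1, 18.2]
width: 0.0639
grip_force: 25.0
```

```bash
python3 -m crank '[[[-0.1,0,-0.03],0],[[-0.05,0,0],0],[[0,0,0],0],[[0,0,0],0]]'
python3 -m crank '[[[0,0,0],0],[[0,0,0],0],[[0,0,0],0],[[0,0,0],0],[[0,0,-0.3],0],[[0,0,-1],0],[[0,0,-1],0],[[0,0,-1],0],[[0,0,-0.5],-0.72],[[0,0,0],0]]' 1
python3 - <<'E'
from h import *
a=snap('scene','s10.png')[190:320,340:480,::-1]; cv2.imwrite('pics/c10.png',cv2.resize(a,None,fx=4.6,fy=4.6,interpolation=cv2.INTER_CUBIC))
E
```

```text
time: 33.9
ee_pos: [0.4707, 0.3191, 0.1163]
eef_rot: [0.999, -0.05, 0.002, -0.0]
ft_force: [3.5, -0.3, 6.6]
width: 0.0636
grip_force: 25.0
time: 35.15
ee_pos: [0.469, 0.3198, 0.2307]
eef_rot: [1.0, 0.0, 0.001, -0.001]
ft_force: [0.8, -0.3, -0.2]
width: 0.087
grip_force: 0.0
```

View pics/c10.png

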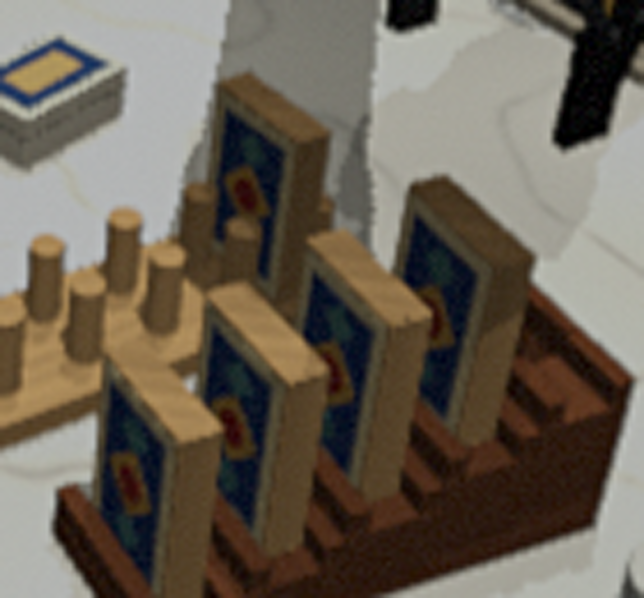

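Plaque 4's top corners at (490,270),(530,258) match the seated prediction: upright in step 4. Go to plaque 5.

```bash
python3 -m crank '[[[-0.19,1,0],0],[[-0.19,1,0],0],[[-0.19,1,0],0],[[-0.19,1,0],0],[[-0.19,1,0],0],[[0,0.31,1],0],[[0,0,1],0],[[0,0,1],0],[[0,0,1],0],[[0,0,0.8],0],[[0,0,0.35],0],[[0,0,0],0]]'
python3 -m crank '[[[0,0,0],0],[[0,0,0],0]]'
python3 -m crank '[[[0,0,0],0],[[0,0,0],0],[[0,0,0],0],[[0,0,0],0],[[0,0,0],0],[[0,0,0],0]]' 0 25
python3 -m crank '[[[0,0,-0.3],0],[[0,0,-1],0],[[0,0,-1],0],[[0,0,-1],0],[[0,0,-0.7],0],[[0,0,0],0],[[0,0,0],0]]'
```

```text
time: 36.7
ee_pos: [0.4396, 0.1599, 0.0741]
eef_rot: [1.0, 0.0, -0.001, 0.0]
ft_force: [-0.2, 0.1, 0.1]
width: 0.0869
grip_force: 0.0
time: 36.95
ee_pos: [0.4407, 0.1602, 0.0754]
eef_rot: [1.0, 0.0, 0.001, -0.0]
ft_force: [0.6, -0.2, 0.5]
width: 0.0872
grip_force: 0.0
time: 37.7
ee_pos: [0.4402, 0.16, 0.0747]
eef_rot: [1.0, 0.0, 0.0, 0.0]
ft_force: [-0.1, -0.3, 1.6]
width: 0.0644
grip_force: 25.0
time: 38.58
ee_pos: [0.4397, 0.1598, 0.1938]
eef_rot: [1.0, 0.0, -0.001, 0.0]
ft_force: [0.4, 0.3, -1.6]
width: 0.064
grip_force: 25.0
```

```bash
python3 -m crank '[[[-0.133,-1,0],0],[[-0.133,-1,0],0],[[-0.133,-1,0],0],[[-0.133,-1,0],0],[[-0.133,-1,0],0],[[0,-0.47,0],0.72],[[0,0,0.8],0],[[0,0,0.5],0],[[0,0,0],0],[[0,0,0],0]]'
python3 - <<'E'
from h import *
x0,y0,s=400,170,7
S=lambda p:np.round((p-np.array([x0,y0]))*s).tolist()
a=snap('scene','s11.png')[170:250+10,x0:x0+100,::-1]; cv2.imwrite('pics/c11.png',cv2.resize(a,None,fx=s,fy=s,interpolation=cv2.INTER_CUBIC)[:600])
st=sensors.read_state();print(st['ee_pos']);zb=st['ee_pos'][2]-.0562
yaw=np.radians(-5.7);ex=np.array([np.cos(yaw),np.sin(yaw)]);ey=np.array([-ex[1],ex[0]]);c=np.array([.5115,.3149])-ex*.092
for a,b,h in((.01,.032,0),(-.01,.032,0),(.01,.032,.1),(.01,-.032,.1)):print(S(proj('scene',[*(c+ex*a+ey*b),zb+h])))
E
```

```text
time: 39.83
ee_pos: [0.4203, 0.3241, 0.156]
eef_rot: [0.999, -0.05, 0.0, -0.0]
ft_force: [0.8, -0.3, -1.2]
width: 0.0642
grip_force: 25.0
[0.42039603 0.32422511 0.15626234]
[422.0, 682.0]
[480.0, 664.0]
[495.0, 390.0]
[346.0, 268.0]
```

View pics/c11.png

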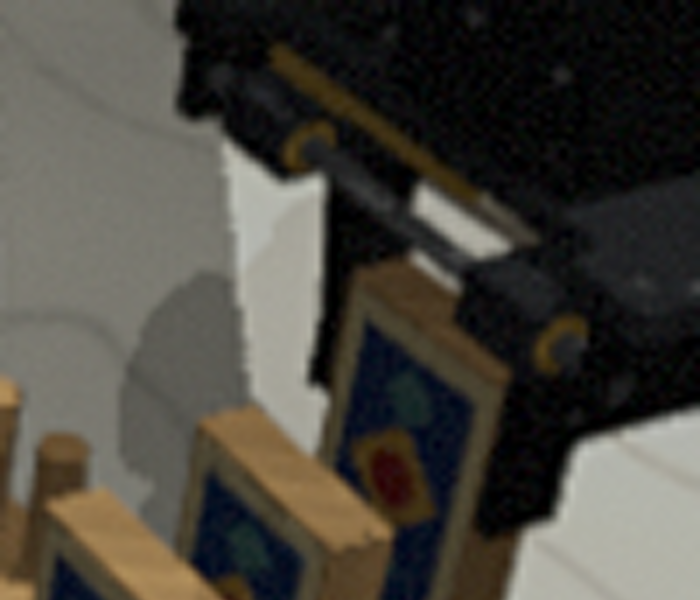

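Plaque 5 is over step 5, near top corner at (505,385), about 1-3 mm behind the prediction. Probe gently, slightly forward.

```bash
python3 -m crank '[[[0.05,0,0.2],0],[[0,0,0.1],0],[[0,0,0.1],0],[[0,0,0],0],[[0,0,0],0]]'
```

```text
time: 40.5
ee_pos: [0.4216, 0.324, 0.1437]
eef_rot: [0.999, -0.05, 0.0, -0.0]
ft_force: [0.9, 0.1, -1.2]
width: 0.0644
grip_force: 25.0
```

```bash
python3 -m crank '[[[0,0,0.1],0],[[0,0,0.1],0],[[0,0,0],0],[[0,0,0],0]]';python3 -m crank '[[[0,0,0.1],0],[[0,0,0],0],[[0,0,0],0]]'
```

```text
time: 41.0
ee_pos: [0.4215, 0.324, 0.1376]
eef_rot: [0.999, -0.05, -0.0, 0.0]
ft_force: [-0.5, -0.3, -1.8]
width: 0.0642
grip_force: 25.0
time: 41.38
ee_pos: [0.4216, 0.3239, 0.1346]
eef_rot: [0.999, -0.05, 0.0, 0.0]
ft_force: [0.5, 0.5, -1.6]
width: 0.064
grip_force: 25.0
```

In the groove (floor expected at TCP 0.132). Seat, release, lift, and look from the top.

```bash
python3 -m crank '[[[0,0,0.07],0],[[0,0,0.05],0],[[0,0,0],0],[[0,0,0],0]]'
python3 -m crank '[[[0,0,0],0],[[0,0,0],0],[[0,0,0],0],[[0,0,0],0],[[0,0,-0.5],0],[[0,0,-1],0],[[0,0,-1],0],[[0,0,-1],0],[[0,0,-1],-0.72],[[0,0,-0.5],0],[[0,1,0],0],[[0,1,0],0]]' 1
cat > m1.py <<'E'
from h import *
for n in('top','scene'):
    im=snap(n,n+'2.png')[:,:,::-1].copy(); hsv=cv2.cvtColor(im,cv2.COLOR_BGR2HSV)
    m=cv2.inRange(hsv,(100,90,40),(125,255,255)); c,_=cv2.findContours(m,cv2.RETR_EXTERNAL,cv2.CHAIN_APPROX_NONE)
    for k in c:
        q=cv2.boxPoints(cv2.minAreaRect(k)); 
        if 60<cv2.contourArea(k)<1500:
            w=np.array([ray(n,*p[0],.036)[:2] for p in k])*1000; rc=cv2.minAreaRect(w.astype(np.float32))
            print(n,cv2.contourArea(k),q.mean(0).round(1),'w',np.round(rc[0],1),np.round(rc[1],1),round(rc[2],1))
im=cv2.imread('pics/top2.png')
# tray: corners from first top crop c3 (4x, offset 415,215)
T=lambda p:(p[0]/4+415,p[1]/4+215)
for nm,p,z in(('stopL',(70,42),.041),('stopR',(443,66),.041),('nearL',(67,352),.078),('nearR',(458,380),.078)): print(nm,1000*ray('top',*T(p),z)[:2])
E
python3 m1.py
```

```text
time: 41.88
ee_pos: [0.4219, 0.3241, 0.1326]
eef_rot: [0.999, -0.05, 0.001, 0.0]
ft_force: [-4.1, -4.8, 16.4]
width: 0.0641
grip_force: 25.0
time: 43.38
ee_pos: [0.4213, 0.2634, 0.281]
eef_rot: [1.0, -0.0, -0.0, -0.0]
ft_force: [-0.4, 0.1, -0.1]
width: 0.0871
grip_force: 0.0
top 64.0 [ 20.9 422.2] w [165.2 871.9] [23.5 34.1] 20.7
scene 182.5 [316.3 215.8] w [547.9 -25.8] [65.2 37. ] 22.3
scene 159.5 [348.7 205.4] w [449.  -28.1] [63.5 37.4] 16.0
scene 83.5 [294.4 128.3] w [ 349.9 -558.1] [60.  79.1] 5.9
scene 72.0 [313.9 123.1] w [ 264.1 -566.8] [56.4 79.1] 5.1
stopL [ 647.99294049 -189.41979721]
stopR [ 627.68239907 -429.34179735]
nearL [ 448.97402168 -172.073384  ]
nearR [ 427.46711113 -413.19416557]
```

```bash
python3 -m crank '[[[0.42,0.965,0],0],[[0.42,0.965,0],0],[[0.42,0.965,0],0],[[0.42,0.965,0],0],[[0.42,0.965,0],0],[[0.42,0.965,0],0],[[0.42,0.965,0],0],[[0.42,0.965,0],0],[[0.42,0.965,0],0],[[0.42,0.965,0],0],[[0,0,0.5],-0.92],[[0,0,0.5],-0.92]]'
python3 -m crank '[[[0,0,0.5],-0.92],[[0,0,1],0],[[0,0,1],0],[[0,0,1],0],[[0,0,1],0],[[0,0,0.5],0],[[0,0,0],0],[[0,0,0],0]]'
python3 - <<'E'
from h import *
a=snap('scene')[160:280,250:400,::-1]; cv2.imwrite('pics/c12.png',cv2.resize(a,None,fx=5,fy=5,interpolation=cv2.INTER_CUBIC))
T=lambda p:(p[0]/4+205,p[1]/4+218)
for p in((662,187),(672,340)): print(1000*ray('top',*T(p),.036))
E
```

```text
time: 44.98
ee_pos: [0.5482, -0.025, 0.2504]
eef_rot: [0.992, 0.13, -0.0, -0.0]
ft_force: [0.6, 0.4, 0.6]
width: 0.0871
grip_force: 0.0
time: 45.98
ee_pos: [0.5487, -0.0253, 0.1022]
eef_rot: [0.981, 0.192, 0.001, 0.0]
ft_force: [0.5, -0.4, -0.2]
width: 0.0868
grip_force: 0.0
[549.30937839 -26.41002804  36.        ]
[450.70045434 -30.13271688  36.        ]
```

```bash
python3 -m crank '[[[0,0,1],0],[[0,0,1],0],[[0,0,0.6],0],[[0,0,0.4],0],[[0,0,0],0],[[0,0,0],0]]'
python3 -m crank '[[[0,0,0],0],[[0,0,0],0],[[0,0,0],0],[[0,0,0],0],[[0,0,0],0],[[0,0,0],0],[[0,0,-0.5],0],[[0,0,-1],0],[[0,0,-1],0.92],[[0,0,-1],0.92],[[0,0,-1],0.92]]' 0 12
python3 -m crank '[[[-0.065,0.96,0],0],[[-0.065,0.96,0],0],[[-0.065,0.96,0],0],[[-0.065,0.96,0],0],[[-0.065,0.96,0],0],[[-0.065,0.96,0],0],[[-0.065,0.96,0],0],[[-0.065,0.96,0],0],[[0,0,0],0.61],[[0,0,0],0]]'
```

```text
time: 46.78
ee_pos: [0.5486, -0.0254, 0.012]
eef_rot: [0.981, 0.192, 0.001, 0.0]
ft_force: [-0.0, 0.1, 1.6]
width: 0.0872
grip_force: 0.0
time: 48.15
ee_pos: [0.5478, -0.0253, 0.148]
eef_rot: [1.0, -0.002, 0.0, -0.0]
ft_force: [-0.2, -0.2, -0.9]
width: 0.0538
grip_force: 12.0
time: 49.4
ee_pos: [0.5325, -0.2558, 0.1467]
eef_rot: [0.999, -0.042, 0.0, -0.0]
ft_force: [0.3, 0.0, -1.8]
width: 0.0542
grip_force: 12.0
```

```bash
python3 -m crank '[[[0,0,1],0],[[0,0,0.7],0],[[0,0,0.5],0],[[0,0,0],0],[[0,0,0],0]]'
python3 -m crank '[[[0,0,0],0],[[0,0,0],0],[[0,0,0.1],0],[[0,0,0.1],0],[[0,0,0.1],0],[[0,0,0],0],[[0,0,0],0]]' 0 5
```

```text
time: 50.02
ee_pos: [0.5331, -0.256, 0.0811]
eef_rot: [0.999, -0.042, 0.001, 0.0]
ft_force: [-0.0, -0.2, -1.7]
width: 0.0535
grip_force: 12.0
time: 50.9
ee_pos: [0.5323, -0.2558, 0.0709]
eef_rot: [0.999, -0.042, -0.0, -0.0]
ft_force: [-0.6, -0.3, -0.8]
width: 0.054
grip_force: 5.0
```

```bash
python3 -m crank '[[[0,0,0.1],0],[[0,0,0.1],0],[[0,0,0],0]]' 0 3
python3 -m crank '[[[0,0,0.1],0],[[0,0,0.05],0],[[0,0,0],0],[[0,0,0],0]]'
```

```text
time: 51.28
ee_pos: [0.5322, -0.2558, 0.0646]
eef_rot: [0.999, -0.042, -0.0, -0.0]
ft_force: [-0.6, 0.2, -1.1]
width: 0.0538
grip_force: 3.0
time: 51.78
ee_pos: [0.5326, -0.2559, 0.0606]
eef_rot: [0.999, -0.042, 0.0, 0.0]
ft_force: [1.3, 0.2, 0.5]
width: 0.0541
grip_force: 3.0
```

```bash
python3 -m crank '[[[0,0,0],0],[[0,0,0],0],[[0,0,0],0],[[0,0,0],0],[[0,0,-0.5],0],[[0,0,-1],0],[[0,0,-1],0],[[-1,0,-1],0],[[-1,0,-1],0],[[-1,0,-0.5],0],[[0,0,0],0]]' 1
cat > bed.py <<'E'
from h import *
yaw=np.radians(-4.85); O=np.array([.6275,-.309,.016]); t=np.radians(18)
hx=np.array([np.cos(yaw),np.sin(yaw),0]);Y=np.array([-hx[1],hx[0],0]);up=np.array([0,0,1.])
X=np.cos(t)*hx-np.sin(t)*up; Z=np.sin(t)*hx+np.cos(t)*up
def onbed(n,u,v,h):
    f,cx,cy,T=M(n);R=T[:3,:3];c=-R.T@T[:3,3];d=R.T@np.array([(u-cx)/f,(v-cy)/f,1])
    p=c+d*((h-(c-O)@Z)/(d@Z))-O; return [p@X*1000,p@Y*1000]
if __name__=='__main__':
  for n in('scene','top'):
    im=snap(n,n+'3.png')[:,:,::-1]; hsv=cv2.cvtColor(im.copy(),cv2.COLOR_BGR2HSV)
    m=cv2.inRange(hsv,(100,90,40) if n=='scene' else (100,70,30),(125,255,255)); c,_=cv2.findContours(m,cv2.RETR_EXTERNAL,cv2.CHAIN_APPROX_NONE)
    for k in c:
        if 60<cv2.contourArea(k)<1500:
            for nm,w in(('bed',[onbed(n,*p[0],.036) for p in k]),('desk',[1000*ray(n,*p[0],.036)[:2] for p in k])):
                rc=cv2.minAreaRect(np.array(w,np.float32)); print(n,k.mean((0,1)).round(),nm,np.round(rc[0],1),np.round(rc[1],1),round(rc[2],1))
E
python3 bed.py
```

```text
time: 53.15
ee_pos: [0.4421, -0.249, 0.2133]
eef_rot: [0.999, -0.043, 0.002, 0.001]
ft_force: [0.8, -0.4, 0.0]
width: 0.0876
grip_force: 0.0
scene [335. 210.] bed [-136.8  350.2] [35.8 55.1] 89.8
scene [335. 210.] desk [492.9 -24.6] [64.6 37.1] 14.7
scene [294. 129.] bed [-209.9  -93.3] [39.  97.9] 8.4
scene [294. 129.] desk [ 349.9 -558.1] [60.  79.1] 5.9
scene [314. 123.] bed [-270.   -67.5] [35.3 87.8] 5.6
scene [314. 123.] desk [ 262.7 -567.1] [56.1 80.7] 2.7
scene [458.  41.] bed [-855.1  -90.8] [775.1 121.3] 49.2
scene [458.  41.] desk [-1230.4 -1410.3] [2649.9  264.9] 42.9
top [ 12. 426.] bed [-554.8 1051.2] [23.2 60.7] 29.2
top [ 12. 426.] desk [157.  892.5] [25.9 79.5] 23.1
top [612. 374.] bed [-328.1 -261.8] [149.2 235.7] 89.8
top [612. 374.] desk [ 285.5 -604.7] [231.7 162.8] 5.6
top [370. 285.] bed [-175.7  280.4] [65.5 35.7] 17.1
top [370. 285.] desk [496.9 -22.6] [65.3 37. ] 14.5
top [465. 265.] bed [-106.3   44.4] [65.1 37. ] 0.2
top [465. 265.] desk [ 544.2 -269.6] [38.4 62.1] 89.0
```

Run:
```python
from bed import *
for x in(-.178,-.158,-.094): print(x,(1000*(O+x*X+.045*Y+.014*Z)).round(1))
print(X,Z)
```

```text
-0.178 [ 466.9 -250.2   84.3]
-0.158 [ 485.9 -251.8   78.1]
-0.094 [ 546.5 -257.    58.4]
[ 0.94765122 -0.08040937 -0.30901699] [ 0.30791055 -0.02612659  0.95105652]
```

```bash
python3 -m crank '[[[0.83,0,0],0],[[0,0,1],0],[[0,0,1],0],[[0,0,1],0],[[0,0,0.8],0],[[0,0,0.5],0],[[0,0,0],0],[[0,0,0],0]]' 0 10
python3 -m crank '[[[0.19,0,0.062],0],[[0.19,0,0.062],0],[[0.19,0,0.062],0],[[0.19,0,0.062],0],[[0.19,0,0.062],0],[[0.19,0,0.062],0],[[0.19,0,0.062],0],[[0.19,0,0.062],0],[[0.19,0,0.062],0],[[0.19,0,0.062],0],[[0.19,0,0.062],0],[[0,0,0],0]]'
```

```text
time: 54.25
ee_pos: [0.4683, -0.2506, 0.0824]
eef_rot: [0.999, -0.042, 0.001, 0.0]
ft_force: [0.2, -0.5, 0.0]
width: 0.0147
grip_force: 0.0
time: 55.75
ee_pos: [0.5305, -0.2555, 0.0609]
eef_rot: [0.999, -0.042, 0.0, -0.0]
ft_force: [0.2, -0.6, -0.3]
width: 0.0007
grip_force: 0.0
```

```bash
python3 -m crank '[[[0.095,0,0.031],0],[[0.095,0,0.031],0],[[0.095,0,0.031],0],[[0.095,0,0.031],0],[[0.095,0,0.031],0],[[0,0,0],0]]'
python3 bed.py | grep -E "\[46|\[47|\[37|\[48"
```

```text
time: 56.5
ee_pos: [0.5445, -0.2568, 0.0564]
eef_rot: [0.999, -0.042, 0.0, -0.0]
ft_force: [-1.2, -0.4, -0.0]
width: 0.0003
grip_force: 0.0
top [370. 285.] bed [-175.8  280.4] [65.1 36. ] 17.7
top [370. 285.] desk [496.5 -22.9] [65.6 37.6] 15.0
```

```bash
for i in 1 2; do python3 -m crank '[[[0.05,0,0.016],0],[[0.05,0,0.016],0],[[0,0,0],0],[[0,0,0],0]]' | grep -E "ee_pos|ft"; done
```

```text
ee_pos: [0.5473, -0.2571, 0.0555]
ft_force: [-1.1, -0.3, 0.7]
ee_pos: [0.5481, -0.2573, 0.0549]
ft_force: [-13.5, 3.2, 13.8]
```

```bash
python3 -m crank '[[[-0.3,0,0],0],[[-0.5,0,-1],0],[[-1,0,-1],0],[[-1,0,-1],0],[[-1,0,-1],0],[[0,0,-1],0],[[0,0,0],0],[[0,0,0],0]]' 1
python3 bed.py | grep -E "\[4[67]|\[37|\[48|\[3[0-9][0-9]\."
```

```text
time: 58.6
ee_pos: [0.4366, -0.2476, 0.2039]
eef_rot: [0.999, -0.042, -0.0, -0.0]
ft_force: [0.5, -0.3, -0.6]
width: 0.0723
grip_force: 0.0
scene [335. 210.] bed [-136.8  350.2] [35.8 55.1] 89.8
scene [335. 210.] desk [492.9 -24.6] [64.6 37.1] 14.7
scene [314. 123.] bed [-269.6  -67.5] [35.1 88.2] 6.3
scene [314. 123.] desk [ 263.3 -567.1] [56.2 79.8] 3.8
top [370. 285.] bed [-175.6  280.1] [65.2 35.8] 17.9
top [370. 285.] desk [496.6 -23.1] [65.7 37.2] 15.3
top [464. 240.] bed [-38.7  44.4] [64.9 36.7] 0.2
top [464. 240.] desk [ 607.9 -269.8] [60.9 37.3] 0.3
```

Carton A rests at the stop, square. Now carton B, which was knocked to (0.496,-0.023), yaw 15°.

```bash
python3 -m crank '[[[0,0,0],-0.61],[[0.246,-0.933,0],0],[[0.246,-0.933,0],0],[[0.246,-0.933,0],0],[[0.246,-0.933,0],0],[[0.246,-0.933,0],0],[[0.246,-0.933,0],0],[[0.246,-0.933,0],0],[[0.246,-0.933,0],0],[[0,0,0],-0.95],[[0,0,1],-0.93]]' 1
python3 -m crank '[[[0,0,1],0],[[0,0,1],0],[[0,0,1],0],[[0,0,0],0]]'
python3 bed.py | grep "scene.*desk"
```

```text
time: 60.08
ee_pos: [0.4967, -0.0232, 0.1749]
eef_rot: [0.991, 0.134, 0.001, 0.0]
ft_force: [0.3, -1.3, -0.3]
width: 0.0871
grip_force: 0.0
time: 60.58
ee_pos: [0.4935, -0.0236, 0.0821]
eef_rot: [0.991, 0.132, -0.003, -0.001]
ft_force: [0.1, -0.0, 0.8]
width: 0.0868
grip_force: 0.0
scene [294. 129.] desk [ 349.9 -558.1] [60.  79.1] 5.9
scene [313. 123.] desk [ 262.6 -567.1] [54.3 82. ] 1.3
scene [454.  48.] desk [-1191.1 -1427. ] [2616.9  160.4] 43.5
```

```bash
python3 -m crank '[[[0,0,1],0],[[0,0,0.8],0],[[0,0,0.5],0],[[0,0,0],0],[[0,0,0],0]]'
python3 -m crank '[[[0,0,0],0],[[0,0,0],0],[[0,0,0],0],[[0,0,0],0],[[0,0,0],0],[[0,0,0],0],[[0,0,-0.5],0],[[0,0,-1],0],[[0,0,-1],0],[[0,0,-1],0.94],[[0,0,-1],0.94]]' 0 12
python3 -m crank '[[[0.09,0.976,0],0],[[0.09,0.976,0],0],[[0.09,0.976,0],0],[[0.09,0.976,0],0],[[0.09,0.976,0],0],[[0.09,0.976,0],0],[[0.09,0.976,0],0],[[0.09,0.976,0],0],[[0.09,0.976,0],0],[[0.09,0.976,0],0],[[0.09,0.976,0],0],[[0,0,0],0.61]]'
```

```text
time: 61.3
ee_pos: [0.4964, -0.0238, 0.0166]
eef_rot: [0.991, 0.131, 0.001, 0.0]
ft_force: [0.6, 0.7, 0.8]
width: 0.0871
grip_force: 0.0
time: 62.68
ee_pos: [0.4954, -0.0238, 0.1524]
eef_rot: [1.0, -0.002, 0.0, 0.0]
ft_force: [0.6, -0.3, -1.2]
width: 0.054
grip_force: 12.0
time: 64.18
ee_pos: [0.5245, -0.3487, 0.151]
eef_rot: [0.999, -0.045, -0.0, 0.0]
ft_force: [-0.6, 1.0, -1.5]
width: 0.0542
grip_force: 12.0
```

```bash
python3 -m crank '[[[0,0,1],0],[[0,0,0.7],0],[[0,0,0.5],0],[[0,0,0],0],[[0,0,0],0]]'
python3 -m crank '[[[0,0,0],0],[[0,0,0],0],[[0,0,0.1],0],[[0,0,0.1],0],[[0,0,0.1],0],[[0,0,0.1],0],[[0,0,0],0],[[0,0,0],0]]' 0 5
python3 -m crank '[[[0,0,0.1],0],[[0,0,0.1],0],[[0,0,0.07],0],[[0,0,0],0],[[0,0,0],0]]' 0 3
python3 -m crank '[[[0,0,0],0],[[0,0,0],0],[[0,0,0],0],[[0,0,0],0],[[0,0,-0.5],0],[[0,0,-1],0],[[0,0,-1],0],[[-1,0,-1],0],[[-1,0,-1],0],[[-1,0,-0.5],0],[[0,0,0],0]]' 1
python3 bed.py | grep "top.*bed"
```

```text
time: 64.8
ee_pos: [0.526, -0.3461, 0.0857]
eef_rot: [0.999, -0.042, 0.001, 0.0]
ft_force: [0.9, 0.4, -1.4]
width: 0.0539
grip_force: 12.0
time: 65.8
ee_pos: [0.5255, -0.3458, 0.0726]
eef_rot: [0.999, -0.042, 0.0, 0.0]
ft_force: [1.1, -0.6, 0.8]
width: 0.0542
grip_force: 5.0
time: 66.42
ee_pos: [0.5252, -0.3458, 0.0642]
eef_rot: [0.999, -0.042, -0.0, -0.0]
ft_force: [-0.3, 0.0, -2.1]
width: 0.0541
grip_force: 3.0
time: 67.8
ee_pos: [0.4348, -0.3393, 0.2174]
eef_rot: [0.999, -0.043, 0.001, 0.001]
ft_force: [0.4, 0.1, -0.7]
width: 0.0871
grip_force: 0.0
top [ 13. 426.] bed [-555.  1051.1] [23.  60.6] 28.9
top [631. 397.] bed [-400.8 -319.5] [40.1 97.8] 56.1
top [501. 269.] bed [-108.8  -46.2] [37.3 64.9] 87.9
top [464. 240.] bed [-38.6  44.5] [64.7 37. ] 1.2
```

```bash
python3 -m crank '[[[0.8,0,0],0],[[0,0,1],0],[[0,0,1],0],[[0,0,1],0],[[0,0,0.8],0],[[0,0,0.63],0],[[0,0,0],0],[[0,0,0],0]]' 0 10
python3 -m crank '[[[0.19,0,0.062],0],[[0.19,0,0.062],0],[[0.19,0,0.062],0],[[0.19,0,0.062],0],[[0.19,0,0.062],0],[[0.19,0,0.062],0],[[0.19,0,0.062],0],[[0.19,0,0.062],0],[[0.19,0,0.062],0],[[0.19,0,0.062],0],[[0.19,0,0.062],0],[[0,0,0],0]]'
python3 -m crank '[[[0.095,0,0.031],0],[[0.095,0,0.031],0],[[0.095,0,0.031],0],[[0.095,0,0.031],0],[[0.095,0,0.031],0],[[0,0,0],0],[[0,0,0],0]]'
```

```text
time: 68.9
ee_pos: [0.4604, -0.3405, 0.0823]
eef_rot: [0.999, -0.042, 0.001, 0.0]
ft_force: [0.0, -0.1, 0.3]
width: 0.015
grip_force: 0.0
time: 70.4
ee_pos: [0.5226, -0.3453, 0.0608]
eef_rot: [0.999, -0.042, 0.0, -0.0]
ft_force: [0.1, -1.1, -0.7]
width: 0.0003
grip_force: 0.0
time: 71.28
ee_pos: [0.5364, -0.3468, 0.0565]
eef_rot: [0.999, -0.042, 0.0, 0.0]
ft_force: [-0.0, 0.3, 0.5]
width: 0.0004
grip_force: 0.0
```

```bash
for i in 1 2; do python3 -m crank '[[[0.05,0,0.016],0],[[0,0,0],0],[[0,0,0],0]]' | grep -E "ee_pos|ft"; done
```

```text
ee_pos: [0.5379, -0.3469, 0.056]
ft_force: [0.0, 0.8, -0.7]
ee_pos: [0.5393, -0.347, 0.0554]
ft_force: [-1.6, 0.3, 0.7]
```

```bash
python3 -m crank '[[[0.05,0,0.016],0],[[0.02,0,0.005],0],[[0,0,0],0],[[0,0,0],0]]' | grep -E "ee_pos|ft"
python3 -m crank '[[[-0.3,0,0],0],[[-0.5,0,-1],0],[[-1,0,-1],0],[[-1,0,-1],0],[[-1,0,-1],0],[[0,0,-1],0],[[0,0,-1],0],[[0,0,0],0],[[0,0,0],0]]'
python3 bed.py | grep "top.*bed"
python3 - <<'E'
from h import *
a=snap('scene')[90:330,230:490,::-1]; b=cv2.resize(a,None,fx=2.4,fy=2.4,interpolation=cv2.INTER_CUBIC); cv2.imwrite('pics/c14.png',b)
E
```

```text
ee_pos: [0.5399, -0.3472, 0.0551]
ft_force: [-9.4, 3.4, 9.7]
time: 73.65
ee_pos: [0.4277, -0.3374, 0.2342]
eef_rot: [0.999, -0.042, -0.0, -0.0]
ft_force: [0.6, -0.6, -0.9]
width: 0.0008
grip_force: 0.0
top [ 13. 426.] bed [-555.4 1050.6] [22.9 59.7] 27.3
top [633. 400.] bed [-408.  -322.3] [27.5 65.9] 55.4
top [499. 243.] bed [-39.  -45.7] [37.6 65.1] 88.9
top [464. 240.] bed [-38.8  44.5] [64.6 36.8] 1.0
```

View pics/c14.png

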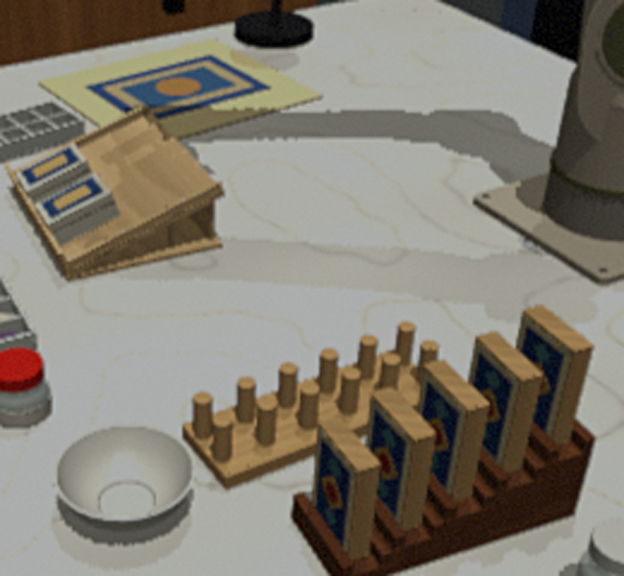

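All five plaques stand in steps 1–5 (crop (345,490) to (555,380)), and both cartons lie at the stop ((50,165), (75,200)).

```bash
python3 -c "
from bench import r
print(r.close_job())"
```

```text
the job is handed in; nothing more can be done
None
```

I handed the job in at about 74 s of the 210 s: all five plaques stand upright in steps 1 to 5 with pictures to the front, and both cartons lie flat and square against the end stop; the hand-in returned no verdict.

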